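# Refit the strainer of the waste-wash pot

## Robot

A 6-joint arm with a two-finger parallel gripper is mounted at the origin on the work surface. World frame = base frame: x ahead of the robot, y to its left, z up, the work surface at z = 0. Lengths are in m, angles in rad, forces in N, time in s.
With the tool pointing down it reaches from about 0.25 to 0.725 m from the base axis. Payload 4 kg.
Tool frame: the origin (TCP) lies at the very end of the fingers, on their centre line; the grasp point (between the pads) lies 19 mm behind it; z points along the fingers, y is the line along which they close (so a half turn about z gives the same grasp; the last joint's range is limited). The gripper opens to 85 mm and grips with 20 to 120 N. Pads are 22 mm wide; open, the fingers measure 114 mm over their backs; the gripper's body (76 mm by 85 mm) begins 54 mm behind the grasp point. The pads swing forward as they close: fully open they stand 13 mm farther back than shut.
Start: joints at [1.285, 0.241, 0.005, 1.335, 0, 1.571], TCP at [0.141, 0.48, 0.231] pointing down, gripper open.
Joint ranges: [-2.72, 2.72], [-1.05, 1.87], [-1.09, 1.28], [-1.99, 2.15], [-1.42, 1.44], [-3.14, 3.14]. Speed limits (rad/s): [2.79, 2.79, 3.14, 3.14, 3.14, 3.14].

## Interface

Orientations are given as a unit quaternion [x, y, z, w].
In Python, from workcell import bot, vision, workorder, boxes_of gives the robot as it stands.
- The arm moves only by the tool send_rows, never from a script. Its argument "motion" is text: rows parted by semicolons, each of 5 numbers parted by spaces: the closure, from -1 (fully open) to 1 (shut), so that 0 is half open, then the shift along the tool's x, y, z in cm, then the turn about the tool's z in rad. In form: claw x y z twist; .... A call has 1 to 5 rows; each row is the pose to reach, as a shift and turn from the pose commanded when the call began, along the tool's axes at that moment; what a row does not reach only later rows make up. A row lasts 1/10 s, in which the tool goes at most 50 mm and 8.59 degrees, less where a joint would pass 70% of its speed; a pose out of reach is approached as far as the arm can. A call with a gripper value outside its range is refused whole. The fingers move at their own pace and stop on an object; the grip force is fixed at half the most. Time passes only in rows, so rows that repeat a pose let the fingers close. It gives the time, the measured TCP pose, the force, the opening and the grip force at its end, in the units of the state.
- bot.get_obs(): the state, without advancing time (a new reading comes with each control period).
- vision.camera(name): name is "scene" or "side" or "wrist"; returns the picture (400x640x3 uint8, red, green, blue); there is no depth.
- vision.camera_model(name): a dict with "fov_y" (degrees; the focal length in pixels is half the picture's height over the tangent of half this angle, whatever the lens; pixels are square), "cx", "cy" (the principal point, pixels), "k1" (the pictures are not rectified: a ray, as slopes to the right and down, at radius r is drawn at 1 + k1 r^2 times it, then the intrinsics apply), "world_from_camera" (4x4, takes a point from camera to world coordinates); the wrist camera has in their place "hand_eye" (4x4, takes a point from camera to tool coordinates, whose origin is the TCP and whose axes are the flange's). Camera axes: x right, y down, z forward; pixel columns grow to the right and rows downward; lengths in m; the calibration is good to about 2 mm. A picture is of the moment at which its call begins: read the wrist's pose just before it. camera_model takes no time and is no camera call.
- workorder.job_done(): hands the job in; it is judged then, once.
Trained networks look in the newest picture that a camera, given by its name, has taken for a name from the list of things; names that differ only in an ending like _2 or _b are one class to them, and where a whole thing is asked for, a point or a joint stands for the part that bears it (a point fixed in the world has none). Each returns a list of dicts, best first, with "conf" (0 to 1); they miss things now and then, are a little off and sometimes report something else, mostly with a low value. They report only what shows in the picture. A call takes as long as a camera call. They do not tell look-alikes from the thing itself.
- boxes_of(camera, target): "rect" ([centre column, centre row, width, height] in pixels, round what is visible of it).
The state is a dict: "clock": time; "joint_pos": joint angles; "joint_vel": joint speeds; "tau": joint torques, N m; "eef_pos": TCP position; "tool_rot": TCP orientation; "ft_force": force on the tool from outside, world axes, zero at the start; "ft_torque": the same for the moment, N m; "grip_width": finger opening in m; "grasp_force": force on a finger pad.
Only numpy, scipy, OpenCV 4.12 (cv2) and the standard library are available. Lean on these libraries where they do the work, as an engineer would, in place of code of your own. Each camera call takes 0.05 s, during which the arm holds its last target. There are 200 camera calls.

## Task

The waste-wash pot on the composing bench is open: refit its strainer so that no type can fall down it. Seat the perforated strainer disc in the pot's mouth, knob up and flat on the rubber seat, and let go of it; then put the winged ring over it and screw it on clockwise by its wings until it is snug and clamps the strainer, pressing gently and without overtightening. Leave the composing stick, the brush and the tin where they are.

Things in the scene. Friction and masses are not known exactly. Their poses are not given: they have to be found in the camera images.
- pot: Cast aluminium waste-wash pot, bolted to the bench, immovable. Round foot 108 mm across, 6 mm thick; round body 80 mm across up to 58 mm, shoulder sloping in to 67 mm, then an upright neck 52.6 mm across up to the rim at 96 mm, with thread lugs (see gap). Origin: centre of the foot's underside on the bench, z up.
- mouth (a point): Centre of the pot's open mouth, at the height of the rim; axes as the pot. The mouth is a round recess 46 mm across; in it lies a firm black rubber seat (50 N/mm), its top 3.0 to 5.8 mm below the rim, depending on the packing under it. A seated strainer stands 1.2 to 4.0 mm proud of the rim.
- gap (a point): Point on the pot's +x side, 28 mm from its axis, 6 mm below the rim, in the middle of one of three equal gaps, each 36 degrees wide, 120 degrees apart round the neck. Between gaps run three sloping thread ribs, 3 mm thick, out to a 59 mm circle; going clockwise seen from above each falls 6.6 mm, its underside from 5.0 to 11.6 mm below the rim.
- strainer: Loose steel strainer, about 100 g: perforated disc 44 mm across, 7 mm thick, slightly chamfered below, with a round lifting knob in the middle of its top. Lies knob up on the bench. Origin: centre of the disc's underside, z up.
- knob (a point): Middle of the strainer's knob, 18 mm above the disc's underside. The knob is 15 mm across and 20 mm high, its top 27 mm above the disc's underside.
- ring: Loose winged screw ring, about 150 g: collar 68 mm across, 18 mm high, bore 61 mm, with a 3 mm inward flange on top round a 34 mm hole for the knob. Lies flange up. Origin: centre of its lower edge, z up, x to a lug, y to a wing. With its lugs in the pot's gaps it drops to rest on the strainer, lower edge 11.0 to 13.8 mm below the rim; with lugs on the ribs it stays above 9.5 mm.
- ring_lug (a point): Middle of one of the ring's three inner lugs, on its +x side, 29 mm from the axis, 2.5 mm above the lower edge; the others are 120 degrees on. Each is 6.5 mm wide, 3.5 mm high and reaches in to a 54.4 mm circle; a raised bar on the flange marks it. 11 degrees of play each way in a gap.
- wing_a (a point): Middle of one of the ring's two wings, on its +y side, 47 mm from the axis, 14 mm above the lower edge. A wing is an upright fin 10 mm thick, 20 mm high (4 to 24 mm above the lower edge), reaching from the collar to 63 mm from the axis; push it round to screw the ring.
- wing_b (a point): The same point of the opposite wing, on the ring's -y side. From mid-gap the ring turns clockwise (seen from above) 40 to 80 degrees, depending on the seat, almost freely before its lugs wedge under the ribs. Over the next 5 to 10 degrees the push needed at this point of one wing climbs: 7 to 10 N is snug, and stays tight when let go; 14 N and over can be too much.
- stick: Loose steel composing stick, a shallow tray 45 x 200 x 19 mm; a bystander. Origin: centre of its underside.
- brush: Loose wooden type brush, 190 mm long, 42 mm wide; a bystander. Origin: middle of its length, on the bench.
- tin: Loose open tin of spaces, 72 mm across, 45 mm high; a bystander. Origin: centre of its underside.
Not all that is in view belongs to the job. Of the things that look like the pot, the middle-sized one is meant.

How it is judged:
By the outcome, as a careful person would: the job done as asked, in the order asked, and still so for the second after the job is handed in, with the robot touching nothing.
It also fails if it takes over 70 s, if anything falls off the work surface, if the arm or the gripper's body presses on something with over 40 N, if the wrist force passes 120 N, or if a joint passes its speed limit or range.

## Working session

There is one attempt and no reset: what is moved stays moved. The work goes in short steps, Python scripts to look and compute and a tool call to move; the robot and the scene stay as the last step left them, time stands still between calls to the robot, and variables do not carry over. Pictures are saved under pics/ and viewed, at most 10 in all, crops included, and the job is handed in when it is done.

Besides the shell and the picture viewer there is one more tool, called after "Call:" as name(argument=value, ...) on one line, values as JSON. send_rows: Moves the arm, as the interface text tells. Its arguments: {"type":"object","properties":{"motion":{"type":"string"}},"required":["motion"]}

```bash
ls; mkdir -p pics; cat > h.py <<'E'
import numpy as np,cv2
from scipy.spatial.transform import Rotation as R
from workcell import bot,vision,workorder,boxes_of
def cam(name,o=None):
    m=vision.camera_model(name)
    f=200/np.tan(np.radians(m['fov_y'])/2)
    if name=='wrist':
        o=o or bot.get_obs()
        T=np.eye(4);T[:3,:3]=R.from_quat(o['tool_rot']).as_matrix();T[:3,3]=o['eef_pos']
        W=T@np.array(m['hand_eye'])
    else: W=np.array(m['world_from_camera'])
    K=np.array([[f,0,m['cx']],[0,f,m['cy']],[0,0,1.]])
    return K,np.array([m['k1'],0,0,0.]),W
def w(name,px,z,c=None):
    K,D,W=c or cam(name)
    u=cv2.undistortPoints(np.array([[px]],float),K,D)[0,0]
    d=W[:3,:3]@np.array([u[0],u[1],1]);o=W[:3,3]
    return o+d*(z-o[2])/d[2]
def proj(name,P,c=None):
    K,D,W=c or cam(name)
    Q=(np.atleast_2d(P)-W[:3,3])@W[:3,:3]
    return cv2.projectPoints(Q,np.zeros(3),np.zeros(3),K,D)[0][:,0]
def snap(name,fn):
    im=vision.camera(name);cv2.imwrite('pics/'+fn,im[:,:,::-1]);return im
E
cat > a.py <<'E'
from h import *
for n in ['scene','side']:
    snap(n,n+'0.png')
    print(n,np.round(cam(n)[2],3).tolist())
    for t in ['pot','strainer','ring','stick','brush','tin']:
        for b in boxes_of(n,t)[:5]: print(n,t,round(b['conf'],2),np.round(b['rect']),np.round(w(n,b['rect'][:2],0.01),3))
E
python3 a.py
```

```text
pics
scene [[-0.838, 0.365, -0.406, 1.044], [0.546, 0.582, -0.602, 0.739], [0.016, -0.726, -0.687, 0.83], [0.0, 0.0, 0.0, 1.0]]
scene pot 0.84 [215. 201.  59.  73.] [ 0.769 -0.104  0.01 ]
scene pot 0.75 [345. 177.  33.  41.] [ 0.447 -0.008  0.01 ]
scene pot 0.67 [285. 181.  44.  55.] [ 0.586 -0.075  0.01 ]
scene strainer 0.42 [298. 147.  14.  14.] [ 0.486 -0.179  0.01 ]
scene ring 0.96 [379. 251.  57.  28.] [0.53  0.237 0.01 ]
scene stick 0.82 [317. 294.  70.  78.] [0.708 0.259 0.01 ]
scene brush 0.86 [216. 164.  63.  35.] [ 0.707 -0.232  0.01 ]
scene tin 0.56 [419. 320.  37.  42.] [0.575 0.418 0.01 ]
side [[0.989, -0.125, 0.085, 0.525], [-0.15, -0.76, 0.632, -0.628], [-0.014, -0.638, -0.77, 0.937], [0.0, 0.0, 0.0, 1.0]]
side pot 0.87 [402. 242.  62.  72.] [ 0.793 -0.049  0.01 ]
side pot 0.8 [253. 240.  35.  41.] [0.452 0.011 0.01 ]
side pot 0.64 [320. 249.  44.  56.] [ 0.603 -0.04   0.01 ]
side strainer 0.75 [275. 316.  20.  20.] [ 0.486 -0.187  0.01 ]
side ring 0.72 [279. 166.  47.  24.] [0.535 0.233 0.01 ]
side stick 0.81 [343. 156.  27.  60.] [0.709 0.243 0.01 ]
side stick 0.2 [319. 250.  46.  53.] [ 0.601 -0.041  0.01 ]
side brush 0.61 [384. 322.  93.  38.] [ 0.707 -0.237  0.01 ]
side brush 0.17 [276. 318.  23.  18.] [ 0.486 -0.191  0.01 ]
side tin 0.91 [290. 115.  23.  26.] [0.586 0.431 0.01 ]
side tin 0.44 [278. 170.  43.  24.] [0.53  0.221 0.01 ]
```

```bash
python3 - <<'E'
import cv2,numpy as np
a=cv2.imread('pics/scene0.png')[110:350,180:480];b=cv2.imread('pics/side0.png')[90:360,200:480]
a=cv2.resize(a,(400,320));b=cv2.resize(b,(400,386));
c=np.zeros((600,800,3),np.uint8)
a=cv2.imread('pics/scene0.png')[120:345,180:447]
a=cv2.imread('pics/scene0.png')[120:345,175:445]
cv2.imwrite('pics/v1.png',cv2.resize(a,(720,600),interpolation=cv2.INTER_CUBIC))
E
```

```text
(no output)
```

View pics/v1.png

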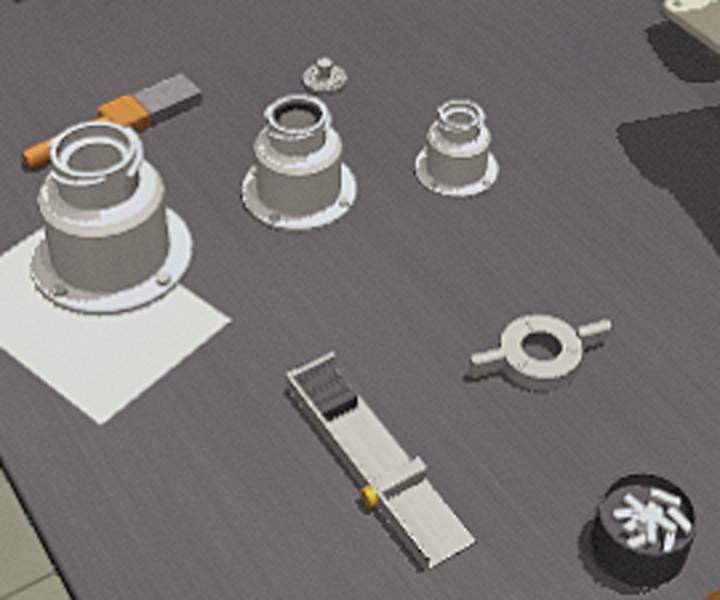

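The scene shows three pot look-alikes: large (215,201) on the paper, middle (285,181) and small (345,177). I choose the middle one, with its black seat visible. The strainer is at (298,147) and the ring at (379,251), bearing two wings.

```bash
python3 - <<'E'
from h import *
o=bot.get_obs();print(o['eef_pos'],o['tool_rot'],o['clock'],o['grip_width'])
print(R.from_quat(o['tool_rot']).as_matrix().round(3).tolist())
m=vision.camera_model('wrist');print(m['fov_y'],m['cx'],m['cy'],m['k1'],np.round(m['hand_eye'],3).tolist())
print(w('scene',(286.7,163.5),.096))
E
```

```text
[0.14096042 0.47973411 0.23130792] [1.42409083e-01 9.89807887e-01 1.56778050e-05 2.74698975e-06] 0.7 0.08543457512442695
[[-0.959, 0.282, 0.0], [0.282, 0.959, 0.0], [-0.0, 0.0, -1.0]]
60.577362562532265 318.10363436731507 199.73661431939627 -0.04374284202080918 [[0.001, -0.945, -0.327, 0.085], [1.0, 0.001, -0.001, 0.0], [0.001, -0.327, 0.945, -0.142], [0.0, 0.0, 0.0, 1.0]]
[ 0.59941778 -0.04307321  0.096     ]
```

Call:
send_rows(motion="-1 -4.4 -1.2 0 0; -1 -8.8 -2.5 0 0; -1 -13.2 -3.7 0 0; -1 -17.6 -5 0 0; -1 -22.2 -6.2 0 0")

```text
clock: 1.2
eef_pos: [0.3377, 0.3566, 0.2315]
tool_rot: [0.142, 0.99, 0.0, 0.0]
ft_force: [0.5, 0.6, -0.3]
grip_width: 0.0854
grasp_force: 0.0
```

Call:
send_rows(motion="-1 -4.4 -1.2 0 0; -1 -8.8 -2.5 0 0; -1 -13.2 -3.7 0 0; -1 -17.6 -5 0 0; -1 -22.2 -6.2 0 0")

```text
clock: 1.7
eef_pos: [0.5333, 0.2343, 0.2315]
tool_rot: [0.142, 0.99, 0.0, 0.0]
ft_force: [0.5, 1.2, 0.7]
grip_width: 0.0853
grasp_force: 0.0
```

```bash
cat >> h.py <<'E'
def st():
    o=bot.get_obs();M=R.from_quat(o['tool_rot']).as_matrix()
    print('t',round(o['clock'],2),'p',np.round(o['eef_pos'],4),'yawx',round(np.degrees(np.arctan2(M[1,0],M[0,0])),2),'F',np.round(o['ft_force'],1),'M',np.round(o['ft_torque'],2),'w',round(o['grip_width'],4),'g',round(o['grasp_force'],1),'j',np.round(o['joint_pos'],2));return o,M
def plan(xyz,yaw=None):
    """shift in tool cm and twist to reach world xyz with tool x at yaw deg"""
    o,M=st();s=M.T@(np.array(xyz)-o['eef_pos'])*100
    tw=0 if yaw is None else -np.radians((yaw-np.degrees(np.arctan2(M[1,0],M[0,0]))+180)%360-180)
    print('SHIFT',np.round(s,2),'TWIST',round(tw,3))
E
python3 - <<'E'
from h import *
o,M=st();c=cam('wrist',o);im=snap('wrist','w1.png')
for t in ['ring','wing_a','ring_lug']:
    for b in boxes_of('wrist',t)[:5]: print(t,round(b['conf'],2),np.round(b['rect']),np.round(w('wrist',b['rect'][:2],0.014,c),4))
E
```

```text
t 1.7 p [0.5333 0.2343 0.2315] yawx 163.62 F [0.5 1.2 0.7] M [ 0.06 -0.02 -0.03] w 0.0853 g 0.0 j [0.41 0.41 0.24 1.4  0.   0.7 ]
ring 0.66 [318. 161.  64. 119.] [0.5296 0.2349 0.014 ]
wing_a 0.73 [318. 160.  63. 119.] [0.5284 0.2362 0.014 ]
wing_a 0.3 [ 28. 344.  56.  63.] [ 0.6606 -0.2166  0.014 ]
ring_lug 0.74 [321. 163.  63. 120.] [0.5321 0.2378 0.014 ]
```

View pics/w1.png

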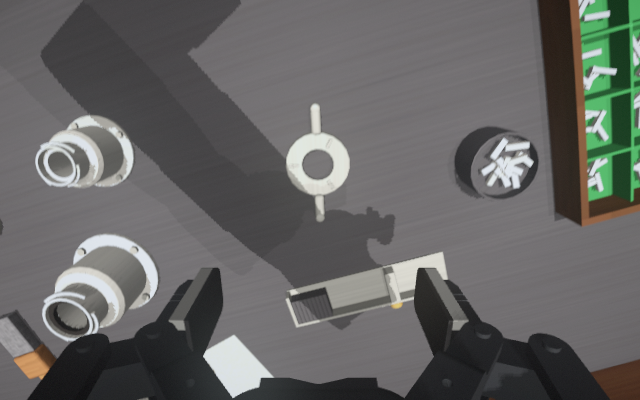

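The wrist view shows the ring centred at (318,162), wings pointing up and down the image at (315,105)/(320,220). Next I look down into the middle pot.

Call:
send_rows(motion="-1 -2.4 -4.1 0 0; -1 -4.8 -8.2 0 0; -1 -7.2 -12.3 0 0; -1 -9.6 -16.5 0 0; -1 -12 -21 0 0")

```text
clock: 2.4
eef_pos: [0.5872, 0.0014, 0.2318]
tool_rot: [0.141, 0.99, 0.0, 0.0]
ft_force: [1.5, -0.2, 0.1]
grip_width: 0.0852
grasp_force: 0.0
```

Call:
send_rows(motion="-1 -2.1 -3.7 0 0; -1 -2.1 -3.7 0 0")

```text
clock: 2.6
eef_pos: [0.5975, -0.0439, 0.2313]
tool_rot: [0.145, 0.989, -0.001, 0.0]
ft_force: [0.2, -0.1, -0.2]
grip_width: 0.0854
grasp_force: 0.0
```

```bash
python3 - <<'E'
from h import *
o,M=st();c=cam('wrist',o);im=snap('wrist','w2.png')
for t in ['pot','strainer','knob']:
    for b in boxes_of('wrist',t)[:5]: print(t,round(b['conf'],2),np.round(b['rect']),np.round(w('wrist',b['rect'][:2],0.014,c),4))
p=proj('wrist',[.599,-.043,.096],c)[0];print(p)
x,y=p.astype(int)
a=im[max(y-75,0):y+75,x-75:x+75][:,:,::-1]
r=cv2.imread('pics/w1.png')[95:230,250:385]
cv2.imwrite('pics/v3.png',np.hstack([cv2.resize(a,(400,400),interpolation=cv2.INTER_CUBIC),cv2.resize(r,(400,400),interpolation=cv2.INTER_CUBIC)]))
print(x-75,max(y-75,0),a.shape)
E
```

```text
t 2.6 p [ 0.5975 -0.0439  0.2313] yawx 163.34 F [ 0.2 -0.1 -0.2] M [ 0.03 -0.01  0.01] w 0.0854 g 0.0 j [-0.07  0.44  0.29  1.42 -0.    0.22]
pot 0.75 [322.  28.  83.  53.] [ 0.4701 -0.0027  0.014 ]
pot 0.73 [348. 320. 112. 140.] [ 0.8008 -0.0659  0.014 ]
pot 0.62 [312. 164.  99. 109.] [ 0.5947 -0.0501  0.014 ]
strainer 0.6 [164.  99.  43.  43.] [ 0.4864 -0.1756  0.014 ]
strainer 0.6 [573.  45.  83.  90.] [0.5527 0.2326 0.014 ]
knob 0.77 [163. 101.  46.  46.] [ 0.4883 -0.1766  0.014 ]
[319.68872279 188.2475058 ]
244 113 (150, 150, 3)
```

View pics/v3.png

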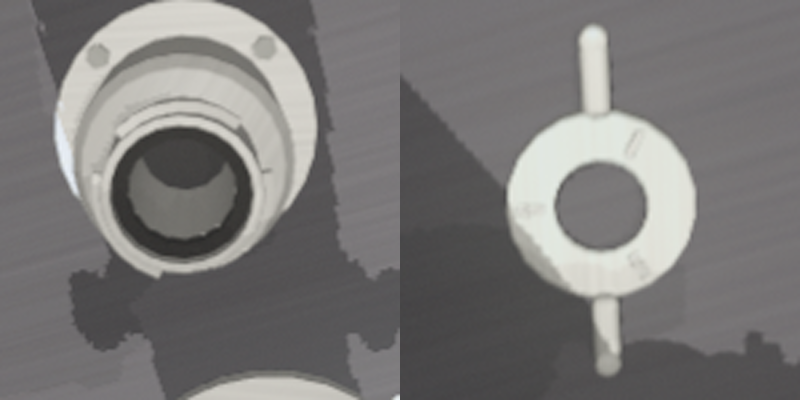

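Left: the mid pot's mouth, centred near pixel (312,185), with rib ends marking the gaps at upper left, upper right and bottom. Right: the ring, hole centre near (318,164.5), with its perpendicular lug bar on the image's left side (292,166).

```bash
python3 - <<'E'
from h import *
o=dict(bot.get_obs());cw=cam('wrist',o)
o1=dict(o);o1['eef_pos']=np.array([0.5333,0.2343,0.2315]);o1['tool_rot']=[0.1424,0.9898,0,0]
c1=cam('wrist',o1)
t=w('wrist',(315.1,106.8),.022,c1);b=w('wrist',(319.9,218.2),.022,c1);l=w('wrist',(292.2,165.9),.018,c1);h=w('wrist',(317.8,164.5),.018,c1)
ang=lambda v:np.degrees(np.arctan2(v[1],v[0]))
print('ring',h,(t+b)/2,np.linalg.norm(t-b),'wing dir',ang(t-b),'lug',ang(l-h))
m=w('wrist',(312.3,185.4),.096,cw);print('mouth',m)
im=cv2.imread('pics/w2.png');
# refine the mouth centre/gap: overlay
S=6;x0,y0=262,130
a=cv2.resize(im[y0:y0+100,x0:x0+100],None,fx=S,fy=S,interpolation=cv2.INTER_CUBIC)
def draw(r,z,col,txt=False):
    for d in range(0,360,5 if not txt else 10):
        P=m+[r*np.cos(np.radians(d)),r*np.sin(np.radians(d)),z]
        p=(proj('wrist',P,cw)[0]-[x0,y0]+.5)*S
        cv2.circle(a,tuple(int(v) for v in p),1,col,-1)
        if txt and d%20==0: cv2.putText(a,str(d),tuple(int(v)-8 for v in p),0,.35,col,1)
draw(.023,0,(0,0,255));draw(.0263,0,(0,255,0));draw(.0295,-.005,(255,0,0));draw(.034,-.005,(0,255,255),True)
cv2.imwrite('pics/v4.png',a)
E
```

```text
ring [0.53209587 0.23434958 0.018     ] [0.53207456 0.23417247 0.022     ] 0.11963449406066107 wing dir 166.03999670396965 lug -103.15346878007466
mouth [ 0.59416573 -0.04248242  0.096     ]
```

View pics/v4.png

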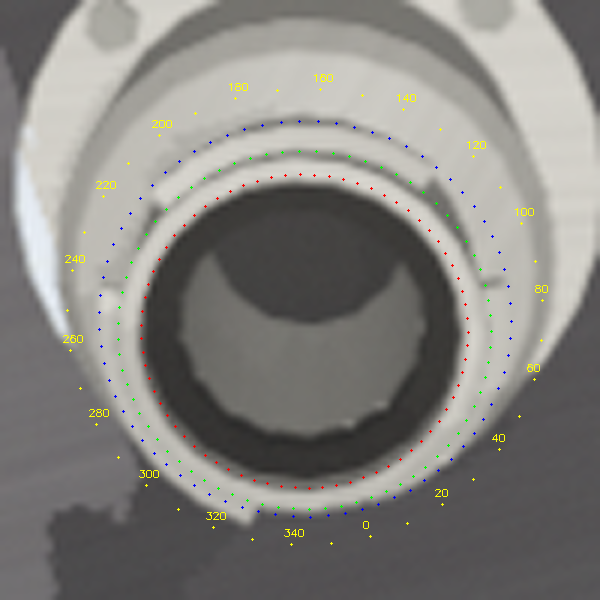

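```bash
python3 - <<'E'
from h import *
c=cam('wrist');m=np.array([.5942,-.0425,.096])
for n,p,z in [('H',(150,203),-.0035),('H',(252,522),-.0035),('H',(500,280),-.0035),('L',(432,180),-.0086),('L',(108,288),-.0086)]:
    q=w('wrist',(p[0]/6-.5+262,p[1]/6-.5+130),.096+z,c)-m
    print(n,np.hypot(*q[:2]),np.degrees(np.arctan2(q[1],q[0]))%360)
plan([.487,-.176,.231])
E
```

```text
H 0.028276413183275718 213.50155080453283
H 0.03070712203552047 328.70811959747994
H 0.0284967957259432 88.34570217360402
L 0.02722130808657216 122.4097836703161
L 0.028851774647703072 244.6155443028578
t 2.8 p [ 0.5969 -0.0383  0.2315] yawx 163.75 F [ 0.4  0.3 -0.5] M [ 0.02 -0.03 -0.  ] w 0.0856 g 0.0 j [-0.06  0.44  0.29  1.42  0.    0.22]
SHIFT [  6.7  -16.29   0.04] TWIST 0
```

Call:
send_rows(motion="-1 1.7 -4 2 0; -1 3.4 -8 4 0; -1 5 -12 6 0; -1 6.7 -16.3 8 0; -1 6.7 -16.3 8 0")

```text
clock: 3.3
eef_pos: [0.4817, -0.178, 0.1485]
tool_rot: [0.144, 0.99, 0.0, -0.004]
ft_force: [1.0, -0.3, -0.1]
grip_width: 0.0855
grasp_force: 0.0
```

Call:
send_rows(motion="-1 0 0 0 0; -1 0 0 0 0; -1 0 0 0 0")

```text
clock: 3.6
eef_pos: [0.4889, -0.1763, 0.1523]
tool_rot: [0.141, 0.99, -0.0, 0.001]
ft_force: [-0.2, 0.0, -0.5]
grip_width: 0.0853
grasp_force: 0.0
```

```bash
python3 - <<'E'
from h import *
o,M=st();c=cam('wrist',o);im=snap('wrist','w3.png')
for t in ['strainer','knob']:
    for b in boxes_of('wrist',t)[:2]: print(t,round(b['conf'],2),np.round(b['rect']),np.round(w('wrist',b['rect'][:2],0.007,c),4))
st();cv2.imwrite('pics/v5.png',im[60:300,150:490,::-1])
E
```

```text
t 3.6 p [ 0.4889 -0.1763  0.1523] yawx 163.8 F [-0.2  0.  -0.5] M [ 0.05 -0.01 -0.04] w 0.0853 g 0.0 j [-0.35  0.33 -0.09  1.15  0.   -0.06]
knob 0.6 [313. 182.  55.  50.] [ 0.4865 -0.1802  0.007 ]
knob 0.16 [496. 267. 149. 142.] [ 0.6179 -0.0347  0.007 ]
t 3.75 p [ 0.4882 -0.1768  0.1518] yawx 163.75 F [-0.3 -0.   0.6] M [-0.03 -0.01 -0.01] w 0.0855 g 0.0 j [-0.35  0.33 -0.09  1.15  0.   -0.06]
```

View pics/v5.png

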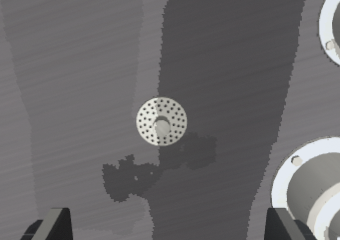

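The strainer disc sits at pixel (312,181), which puts it at about (0.4865, -0.180). I descend and grasp the knob.

```bash
python3 - <<'E'
from h import *
plan([.4866,-.180,.011])
E
```

```text
t 3.75 p [ 0.4882 -0.1768  0.1518] yawx 163.75 F [-0.3 -0.   0.6] M [-0.03 -0.01 -0.01] w 0.0855 g 0.0 j [-0.35  0.33 -0.09  1.15  0.   -0.06]
SHIFT [ 0.09 -0.35 14.08] TWIST 0
```

Call:
send_rows(motion="-1 0.1 -0.35 4.5 0; -1 0.1 -0.35 9 0; -1 0.1 -0.35 12.5 0; -1 0.1 -0.35 14 0; -1 0.1 -0.35 14 0")

```text
clock: 4.25
eef_pos: [0.4832, -0.1795, 0.0087]
tool_rot: [0.142, 0.99, 0.001, -0.003]
ft_force: [-0.5, 0.4, -0.8]
grip_width: 0.0856
grasp_force: 0.0
```

Call:
send_rows(motion="1 0 0 0 0; 1 0 0 0 0; 1 0 0 0 0; 1 0 0 0 0; 1 0 0 0 0")

```text
clock: 4.75
eef_pos: [0.4858, -0.181, 0.0122]
tool_rot: [0.142, 0.99, -0.0, 0.001]
ft_force: [-3.6, 1.2, 14.9]
grip_width: 0.013
grasp_force: 50.9
```

```bash
python3 - <<'E'
from h import *
st()
E
```

```text
t 4.75 p [ 0.4858 -0.181   0.0122] yawx 163.62 F [-3.6  1.2 14.9] M [0.31 0.74 0.  ] w 0.013 g 50.9 j [-0.36  0.48 -0.28  0.82 -0.   -0.07]
```

Call:
send_rows(motion="1 0 0 -2 0; 1 0 0 -6 0; 1 0 0 -10 0; 1 0 0 -14 0; 1 0 0 -14 0")

```text
clock: 5.25
eef_pos: [0.4891, -0.1822, 0.1577]
tool_rot: [0.142, 0.99, -0.001, 0.006]
ft_force: [0.2, -0.4, -1.0]
grip_width: 0.0122
grasp_force: 58.5
```

Call:
send_rows(motion="1 0 0 0 0; 1 0 0 0 0; 1 0 0 0 0")

```text
clock: 5.55
eef_pos: [0.4839, -0.1803, 0.1495]
tool_rot: [0.142, 0.99, 0.0, -0.002]
ft_force: [-0.4, 0.1, -1.6]
grip_width: 0.0121
grasp_force: 58.5
```

```bash
python3 - <<'E'
from h import *
st();im=snap('wrist','w4.png')
cv2.imwrite('pics/v6.png',cv2.resize(im[220:400,200:440,::-1],None,fx=3,fy=3,interpolation=cv2.INTER_CUBIC));st()
s=vision.camera('side');p=proj('side',[.486,-.18,.14])[0].astype(int);print(p)
cv2.imwrite('pics/v6.png',np.hstack([cv2.resize(im[240:400,220:420,::-1],(500,400),interpolation=cv2.INTER_CUBIC),cv2.resize(s[p[1]-40:p[1]+40,p[0]-30:p[0]+30,::-1],(300,400),interpolation=cv2.INTER_CUBIC)]))
plan([.5945,-.046,.152])
E
```

```text
t 5.55 p [ 0.4839 -0.1803  0.1495] yawx 163.62 F [-0.4  0.1 -1.6] M [-0.    0.    0.04] w 0.0121 g 58.5 j [-0.36  0.33 -0.1   1.15  0.   -0.07]
t 5.6 p [ 0.4841 -0.1803  0.1496] yawx 163.62 F [-0.4 -0.6 -1. ] M [-0.   -0.   -0.03] w 0.0121 g 58.5 j [-0.36  0.33 -0.1   1.15  0.   -0.07]
[268 282]
t 5.65 p [ 0.4843 -0.1804  0.1498] yawx 163.62 F [ 0.1 -0.  -0.1] M [0.04 0.03 0.01] w 0.0121 g 58.5 j [-0.36  0.33 -0.1   1.15 -0.   -0.07]
SHIFT [-6.79 16.   -0.24] TWIST 0
```

View pics/v6.png

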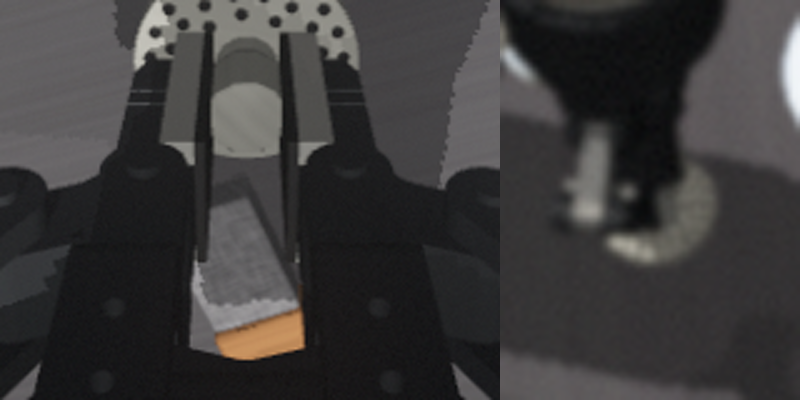

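```bash
python3 - <<'E'
from h import *
o=dict(bot.get_obs());o['eef_pos']=np.array([.4839,-.1803,.1495]);c=cam('wrist',o)
M=R.from_quat(o['tool_rot']).as_matrix()
im=cv2.imread('pics/w4.png');S=4;x0,y0=240,180
a=cv2.resize(im[y0:y0+140,x0:x0+150],None,fx=S,fy=S,interpolation=cv2.INTER_CUBIC)
zt=-.004   # tip above disc top guess: disc top at tip+4mm
def circ(r,h,col,dx,tilt=0):
    T=R.from_euler('y',tilt,degrees=True).as_matrix()
    for d in range(0,360,8):
        q=np.array([r*np.cos(np.radians(d)),r*np.sin(np.radians(d)),-h])
        q=T@(q+[0,0,.017])+[dx,0,-.010]
        p=(proj('wrist',o['eef_pos']+M@q,c)[0]-[x0,y0]+.5)*S
        cv2.circle(a,tuple(int(v) for v in p),2,col,-1)
for dx,col in [(0,(0,0,255)),(.006,(0,255,0))]:
    circ(.022,.007,col,dx);circ(.0075,.027,col,dx)
cv2.imwrite('pics/v7.png',a)
E
```

```text
(no output)
```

View pics/v7.png

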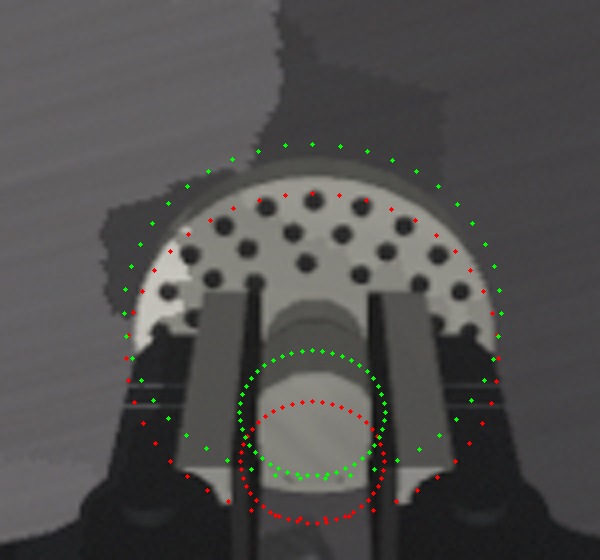

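```bash
python3 - <<'E'
from h import *
o=dict(bot.get_obs());o['eef_pos']=np.array([.4839,-.1803,.1495]);c=cam('wrist',o)
M=R.from_quat(o['tool_rot']).as_matrix()
for d in (0,.003,.005):
    for n,p,z in (('knobtop',(313,432),-.020),('discfar',(315,177),0),('bottomfar',(315,158),.007)):
        q=M.T@(w('wrist',(p[0]/4-.5+240,p[1]/4-.5+180),o['eef_pos'][2]-z-d,c)-o['eef_pos']);print(d,n,np.round(q*1000,1))
# mouth with proper pose
o2=dict(o);o2['eef_pos']=np.array([.5975,-.0439,.2313]);o2['tool_rot']=R.from_matrix([[np.cos(np.radians(163.34)),np.sin(np.radians(163.34)),0],[np.sin(np.radians(163.34)),-np.cos(np.radians(163.34)),0],[0,0,-1]]).as_quat()
print(w('wrist',(312.3,185.4),.096,cam('wrist',o2)))
E
```

```text
0 knobtop [  3.9   0.1 -20. ]
0 discfar [24.   0.3  0.1]
0 bottomfar [23.4  0.3  7.1]
0.003 knobtop [  1.9   0.1 -17. ]
0.003 discfar [22.7  0.3  3.1]
0.003 bottomfar [22.2  0.3 10.1]
0.005 knobtop [  0.6   0.1 -15. ]
0.005 discfar [21.9  0.3  5.1]
0.005 bottomfar [21.4  0.3 12.1]
[ 0.59471699 -0.04808701  0.096     ]
```

The held strainer is flat and centred within about 1 mm. Next is an offset look into the mouth with the strainer in hand.

Call:
send_rows(motion="1 -3 2.5 -2 0; 1 -6 5 -2 0; 1 -9 7.5 -2 0; 1 -12.5 10 -2 0; 1 -12.5 14 -2 0")

```text
clock: 6.15
eef_pos: [0.6476, -0.083, 0.1685]
tool_rot: [0.144, 0.99, -0.0, -0.0]
ft_force: [0.5, 0.5, -0.5]
grip_width: 0.0121
grasp_force: 58.6
```

Call:
send_rows(motion="1 -0.3 2 0 0; 1 -0.3 2 0 0; 1 -0.3 2 0 0; 1 -0.3 2 0 0; 1 -0.3 2 0 0")

```text
clock: 6.65
eef_pos: [0.6526, -0.0647, 0.1716]
tool_rot: [0.143, 0.99, -0.0, 0.0]
ft_force: [-0.2, 0.7, -0.6]
grip_width: 0.0125
grasp_force: 58.7
```

```bash
python3 - <<'E'
from h import *
o,M=st();c=cam('wrist',o);im=snap('wrist','w5.png');st()
x,y=proj('wrist',[.5947,-.0475,.096],c)[0].astype(int);print(x,y)
x0,y0=x-70,max(y-70,0)
cv2.imwrite('pics/v8.png',cv2.resize(im[y0:y0+140,x0:x0+140,::-1],(560,560),interpolation=cv2.INTER_CUBIC));print(x0,y0)
E
```

```text
t 6.65 p [ 0.6526 -0.0647  0.1716] yawx 163.52 F [-0.2  0.7 -0.6] M [ 0.04  0.05 -0.01] w 0.0125 g 58.7 j [-0.1   0.58  0.37  1.36 -0.    0.19]
t 6.7 p [ 0.6527 -0.0646  0.1717] yawx 163.53 F [ 0.7  0.1 -0.9] M [-0.03  0.02  0.03] w 0.0123 g 58.7 j [-0.1   0.58  0.37  1.36 -0.    0.19]
318 122
248 52
```

View pics/v8.png

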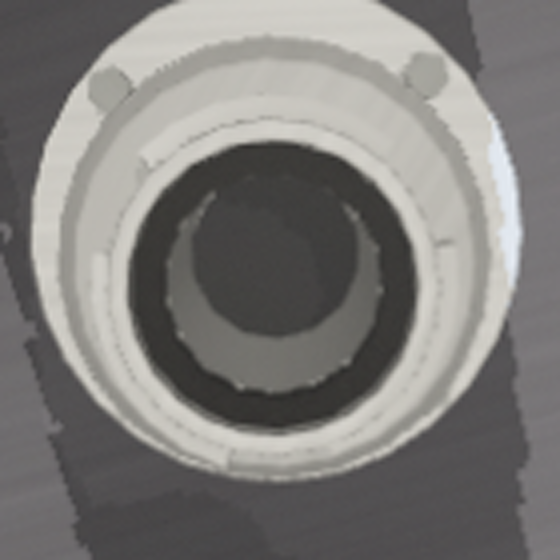

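The mouth's dark recess spans columns 129–417 and rows 141–433 in the crop. The high rib ends are at (145,163), (452,242) and (229,460).

```bash
python3 - <<'E'
from h import *
o=dict(bot.get_obs());c=cam('wrist',o)
P=lambda p,z:w('wrist',(p[0]/4-.375+248,p[1]/4-.375+52),z,c)
e=[P(p,.096) for p in [(129,287),(417,287),(273,141),(273,433)]]
m=(e[0]+e[1]+e[2]+e[3])/4;print('mouth',m,np.linalg.norm(e[0]-e[1]),np.linalg.norm(e[2]-e[3]))
for p,z in [((145,163),-.0025),((452,242),-.0025),((229,460),-.0025)]:
    q=P(p,.096+z)-m;a=np.degrees(np.arctan2(q[1],q[0]))%120;print(np.hypot(*q[:2]),a,'gapcentre mod120',(a+18)%120)
plan([m[0],m[1],.130])
E
```

```text
mouth [ 0.59532172 -0.04897073  0.096     ] 0.045057925493702085 0.04511634744272427
0.02732769216893221 89.6799295097361 gapcentre mod120 107.6799295097361
0.028919645265814024 87.66633001976247 gapcentre mod120 105.66633001976247
0.028940901189110305 88.91204774165682 gapcentre mod120 106.91204774165682
t 6.7 p [ 0.6527 -0.0646  0.1717] yawx 163.53 F [ 0.7  0.1 -0.9] M [-0.03  0.02  0.03] w 0.0123 g 58.7 j [-0.1   0.58  0.37  1.36 -0.    0.19]
SHIFT [ 5.95 -0.13  4.17] TWIST 0
```

Call:
send_rows(motion="1 2.5 0 0 0; 1 5.4 -0.1 2 0; 1 5.4 -0.1 5 0; 1 5.4 -0.1 5.8 0; 1 5.4 -0.1 6 0")

```text
clock: 7.2
eef_pos: [0.6004, -0.0497, 0.1106]
tool_rot: [0.143, 0.99, -0.0, -0.001]
ft_force: [0.1, 0.4, -0.6]
grip_width: 0.0119
grasp_force: 58.7
```

Call:
send_rows(motion="1 0 0 0 0; 1 0 0 0 0; 1 0 0 0 0; 1 0 0 0 0")

```text
clock: 7.6
eef_pos: [0.6018, -0.0492, 0.1121]
tool_rot: [0.142, 0.99, 0.0, 0.001]
ft_force: [-0.1, -0.1, -1.1]
grip_width: 0.012
grasp_force: 58.7
```

```bash
python3 - <<'E'
from h import *
plan([.5964,-.0495,.105])
E
```

```text
t 7.6 p [ 0.6018 -0.0492  0.1121] yawx 163.62 F [-0.1 -0.1 -1.1] M [ 0.01 -0.02  0.03] w 0.012 g 58.7 j [-0.08  0.51  0.09  1.15 -0.    0.2 ]
SHIFT [ 0.51 -0.18  0.71] TWIST 0
```

Call:
send_rows(motion="1 0.5 -0.2 0 0; 1 0.5 -0.2 0 0; 1 0.5 -0.2 0 0; 1 0.5 -0.2 0.3 0; 1 0.5 -0.2 0.5 0")

```text
clock: 8.1
eef_pos: [0.5957, -0.0496, 0.106]
tool_rot: [0.142, 0.99, -0.0, -0.0]
ft_force: [-1.7, 0.5, -1.1]
grip_width: 0.0123
grasp_force: 58.7
```

Call:
send_rows(motion="1 0 0 0.2 0; 1 0 0 0.3 0; 1 0 0 0.4 0; 1 0 0 0.4 0; 1 0 0 0.4 0")

```text
clock: 8.6
eef_pos: [0.5957, -0.0496, 0.1036]
tool_rot: [0.142, 0.99, 0.0, 0.0]
ft_force: [-4.0, 0.1, 6.6]
grip_width: 0.0122
grasp_force: 59.5
```

```bash
python3 - <<'E'
from h import *
st();im=snap('wrist','w6.png');st()
cv2.imwrite('pics/v9.png',cv2.resize(im[160:340,220:420,::-1],None,fx=3,fy=3,interpolation=cv2.INTER_CUBIC))
E
```

```text
t 8.6 p [ 0.5957 -0.0496  0.1036] yawx 163.63 F [-4.   0.1  6.6] M [0.06 0.65 0.02] w 0.0122 g 59.5 j [-0.08  0.51  0.06  1.12 -0.    0.2 ]
t 8.65 p [ 0.5957 -0.0495  0.1036] yawx 163.63 F [-2.4  0.4  5.8] M [ 0.07  0.68 -0.  ] w 0.0123 g 59.5 j [-0.08  0.51  0.06  1.12 -0.    0.2 ]
```

Call:
send_rows(motion="1 0.06 0 0 0; 1 0.06 0 0.05 0; 1 0.06 0 0.1 0; 1 0.06 0 0.1 0; 1 0.06 0 0.1 0")

```text
clock: 9.15
eef_pos: [0.5957, -0.0495, 0.1035]
tool_rot: [0.142, 0.99, -0.0, 0.001]
ft_force: [-4.2, 0.6, 10.3]
grip_width: 0.0121
grasp_force: 59.7
```

```bash
python3 - <<'E'
from h import *
st()
E
```

```text
t 9.15 p [ 0.5957 -0.0495  0.1035] yawx 163.62 F [-4.2  0.6 10.3] M [ 0.02  0.72 -0.01] w 0.0121 g 59.7 j [-0.08  0.51  0.06  1.12 -0.    0.2 ]
```

View pics/v9.png

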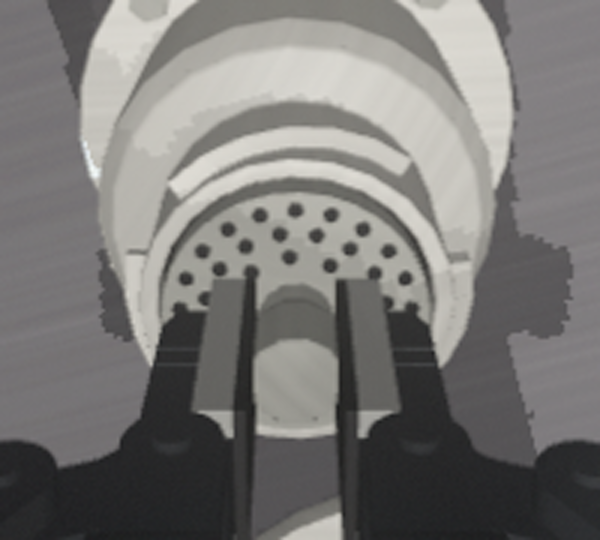

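The disc is inside the rim circle, and the margins to the left and right look even. I release, back off and check.

Call:
send_rows(motion="0.4 0 0 0 0; 0 0 0 0 0; -0.4 0 0 0 0; -1 0 0 0 0; -1 0 0 0 0")

```text
clock: 9.65
eef_pos: [0.595, -0.0494, 0.1009]
tool_rot: [0.142, 0.99, -0.0, -0.0]
ft_force: [-0.8, -1.3, -0.4]
grip_width: 0.0818
grasp_force: 0.0
```

Call:
send_rows(motion="-1 0 0 -2 0; -1 0 0 -5 0; -1 -2 0 -7 0; -1 -5 0 -7 0; -1 -5 0 -7 0")

```text
clock: 10.15
eef_pos: [0.6462, -0.0644, 0.1714]
tool_rot: [0.143, 0.99, -0.0, 0.002]
ft_force: [0.6, -0.6, -0.2]
grip_width: 0.0854
grasp_force: 0.0
```

Call:
send_rows(motion="-1 0 0 0 0; -1 0 0 0 0; -1 0 0 0 0")

```text
clock: 10.45
eef_pos: [0.6421, -0.0632, 0.171]
tool_rot: [0.142, 0.99, -0.0, -0.001]
ft_force: [0.3, 1.1, -0.4]
grip_width: 0.0852
grasp_force: 0.0
```

```bash
python3 - <<'E'
from h import *
o,M=st();c=cam('wrist',o);im=snap('wrist','w7.png');st()
x,y=proj('wrist',[.5957,-.0492,.096],c)[0].astype(int)
x0,y0=x-60,max(y-60,0);S=5
a=cv2.resize(im[y0:y0+120,x0:x0+120,::-1],None,fx=S,fy=S,interpolation=cv2.INTER_CUBIC);
def circ(r,z,col,m=(.5957,-.0493)):
    for d in range(0,360,6):
        p=(proj('wrist',[m[0]+r*np.cos(np.radians(d)),m[1]+r*np.sin(np.radians(d)),z],c)[0]-[x0,y0]+.5)*S
        cv2.circle(a,tuple(int(v) for v in p),1,col,-1)
circ(.022,.0985,(0,0,255));circ(.0263,.096,(0,255,0));circ(.0068,.1185,(255,0,0))
cv2.imwrite('pics/v10.png',a)
plan([.5321,.2342,.15])
E
```

```text
t 10.45 p [ 0.6421 -0.0632  0.171 ] yawx 163.64 F [ 0.3  1.1 -0.4] M [-0.02 -0.04 -0.03] w 0.0852 g 0.0 j [-0.1   0.56  0.33  1.34  0.    0.19]
t 10.5 p [ 0.6423 -0.0632  0.1712] yawx 163.64 F [0.7 0.6 0.1] M [0.02 0.   0.02] w 0.0852 g 0.0 j [-0.1   0.56  0.33  1.34  0.    0.19]
t 10.5 p [ 0.6423 -0.0632  0.1712] yawx 163.64 F [0.7 0.6 0.1] M [0.02 0.   0.02] w 0.0852 g 0.0 j [-0.1   0.56  0.33  1.34  0.    0.19]
SHIFT [18.95 25.43  2.13] TWIST 0
```

View pics/v10.png

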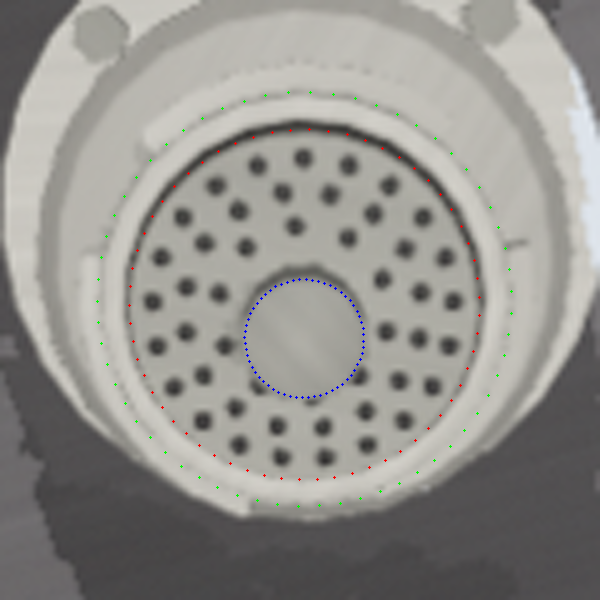

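The strainer is seated flat: the disc, rim and knob-top overlays all match and are concentric. Now the ring.

Call:
send_rows(motion="-1 2.9 3.9 0 -0.04; -1 5.8 7.8 0 -0.04; -1 8.7 11.7 0 -0.04; -1 11.6 15.6 0 -0.04; -1 14.2 19 0 -0.04")

```text
clock: 11.0
eef_pos: [0.5589, 0.1608, 0.1717]
tool_rot: [0.122, 0.993, 0.0, 0.0]
ft_force: [-0.6, 0.3, 1.3]
grip_width: 0.0855
grasp_force: 0.0
```

Call:
send_rows(motion="-1 2.5 3.3 1 0; -1 4.8 6.3 2 0; -1 4.8 6.3 2 0; -1 4.8 6.3 2 0; -1 4.8 6.3 2 0")

```text
clock: 11.5
eef_pos: [0.5295, 0.231, 0.1518]
tool_rot: [0.123, 0.992, 0.0, 0.0]
ft_force: [0.4, 0.0, 0.6]
grip_width: 0.0858
grasp_force: 0.0
```

Call:
send_rows(motion="-1 0 0 0 0; -1 0 0 0 0")

```text
clock: 11.7
eef_pos: [0.5299, 0.2305, 0.1517]
tool_rot: [0.124, 0.992, 0.0, 0.0]
ft_force: [0.5, 0.7, 0.4]
grip_width: 0.0852
grasp_force: 0.0
```

```bash
cat > ring.py <<'E'
from h import *
def ringfit(fn,zf,o,guess,win=70):
    """hole centre (at height zf) and wing axis, from a rectified top view, 0.25 mm/px"""
    c=cam('wrist',o);im=cv2.imread(fn);g=cv2.cvtColor(im,cv2.COLOR_BGR2GRAY)
    n=2*win*4;ii=np.arange(n)/4-win
    X,Y=np.meshgrid(guess[0]+ii/1000,guess[1]+ii/1000)
    P=proj('wrist',np.c_[X.ravel(),Y.ravel(),np.full(X.size,zf)],c).reshape(n,n,2).astype(np.float32)
    return cv2.remap(g,P[:,:,0],P[:,:,1],cv2.INTER_LINEAR),n
E
python3 - <<'E'
from ring import *
o,M=st();snap('wrist','w8.png');o,_=(o,0)
t,n=ringfit('pics/w8.png',.018,o,(.532,.234))
cv2.imwrite('pics/top1.png',t)
_,b=cv2.threshold(t,0,255,cv2.THRESH_OTSU)
cs,h=cv2.findContours(b,cv2.RETR_CCOMP,cv2.CHAIN_APPROX_NONE)
for k,q in enumerate(cs):
    A=cv2.contourArea(q)
    if A<3000: continue
    (cx,cy),r=cv2.minEnclosingCircle(q);mm=cv2.moments(q)
    ax=.5*np.arctan2(2*mm['mu11'],mm['mu20']-mm['mu02'])
    print('hole' if h[0][k][3]>=0 else 'out',A/16,'cent',.532+(mm['m10']/mm['m00']/4-70)/1000,.234+(mm['m01']/mm['m00']/4-70)/1000,'r',r/4,'axis',np.degrees(ax))
st()
E
```

```text
t 11.7 p [0.5299 0.2305 0.1517] yawx 165.8 F [0.5 0.7 0.4] M [-0.01 -0.05  0.02] w 0.0852 g 0.0 j [ 0.41  0.44  0.07  1.21 -0.    0.66]
out 3720.40625 cent 0.5276580906543025 0.23592065718629518 r 47.78960037231445 axis -10.751269027848222
hole 883.78125 cent 0.5312560788750987 0.23460675600815625 r 17.062633514404297 axis 48.264778003592106
t 11.75 p [0.5298 0.2306 0.1516] yawx 165.81 F [-0.4 -0.2  0.7] M [ 0.   -0.   -0.01] w 0.0852 g 0.0 j [ 0.41  0.44  0.07  1.21 -0.    0.66]
```

Call:
send_rows(motion="-1 -0.05 0.42 5 0; -1 -0.05 0.42 9.5 0; -1 -0.05 0.42 12.5 0; -1 -0.05 0.42 14.5 0; -1 -0.05 0.42 15.3 0")

```text
clock: 12.25
eef_pos: [0.5292, 0.2342, -0.0043]
tool_rot: [0.123, 0.992, -0.001, -0.002]
ft_force: [-1.5, 0.6, -0.1]
grip_width: 0.0854
grasp_force: 0.0
```

Call:
send_rows(motion="-1 0 0 0 0; 0 0 0 0 0; 0 0 0 0 0; 0 0 0 0 0; 0 0 0 0 0")

```text
clock: 12.75
eef_pos: [0.5325, 0.2361, 0.0008]
tool_rot: [0.123, 0.992, 0.001, 0.002]
ft_force: [-1.1, -0.8, 6.7]
grip_width: 0.0658
grasp_force: 67.4
```

```bash
python3 - <<'E'
from h import *
st()
E
```

```text
t 12.75 p [0.5325 0.2361 0.0008] yawx 165.91 F [-1.1 -0.8  6.7] M [-0.3   0.19  0.  ] w 0.0658 g 67.4 j [ 0.42  0.59 -0.1   0.87 -0.    0.66]
```

Call:
send_rows(motion="0 0 0 -2 0; 0 0 0 -6 0; 0 0 0 -11 0; 0 0 0 -15 0; 0 0 0 -15 0")

```text
clock: 13.25
eef_pos: [0.535, 0.2376, 0.1563]
tool_rot: [0.123, 0.992, 0.004, 0.006]
ft_force: [1.0, 0.4, -1.1]
grip_width: 0.0657
grasp_force: 67.6
```

Call:
send_rows(motion="0 0 0 0 0.1; 0 0 0 0 0.2; 0 0 0 0 0.3; 0 0 0 0 0.4; 0 0 0 0 0.51")

```text
clock: 13.75
eef_pos: [0.5302, 0.2354, 0.1476]
tool_rot: [0.371, 0.929, -0.0, -0.0]
ft_force: [0.8, 0.2, -0.8]
grip_width: 0.0655
grasp_force: 67.5
```

Call:
send_rows(motion="0 0 0 0 0; 0 0 0 0 0; 0 0 0 0 0; 0 0 0 0 0")

```text
clock: 14.15
eef_pos: [0.5307, 0.2355, 0.1482]
tool_rot: [0.369, 0.93, -0.0, -0.0]
ft_force: [0.0, 0.5, -1.8]
grip_width: 0.0652
grasp_force: 67.5
```

```bash
cat > r2.py <<'E'
from ring import *
import sys
fn='pics/'+sys.argv[1]
o,M=st();snap('wrist',sys.argv[1])
g0=o['eef_pos'][:2]
for dz in (.014,.018,.021):
    t,n=ringfit(fn,o['eef_pos'][2]+dz,o,g0,40)
    m=t.copy();yy,xx=np.mgrid[:n,:n]
    rr=np.hypot(xx-n/2,yy-n/2)/4
    for T in (90,110,130):
        b=((t<T)&(rr<24)).astype(np.uint8)
        k,l,s,ce=cv2.connectedComponentsWithStats(b)
        j=1+np.argmax(s[1:,4]);q=cv2.findContours((l==j).astype(np.uint8),cv2.RETR_EXTERNAL,cv2.CHAIN_APPROX_NONE)[0][0]
        (ex,ey),(d1,d2),_=cv2.fitEllipse(q)
        P=np.array([ex/4-40,ey/4-40,0]);print(dz,T,'ell centre in tool mm',np.round(M.T@P,2)[:2],'dia',round(d1/4,1),round(d2/4,1),'area r',round(np.sqrt(s[j,4]/16/np.pi),2))
E
python3 r2.py w9.png
```

```text
t 14.15 p [0.5307 0.2355 0.1482] yawx 136.74 F [ 0.   0.5 -1.8] M [ 0.02  0.03 -0.04] w 0.0652 g 67.5 j [0.42 0.45 0.08 1.2  0.   1.17]
0.014 90 ell centre in tool mm [0.54 0.73] dia 27.7 35.3 area r 15.22
0.014 110 ell centre in tool mm [-1.5   0.21] dia 33.7 34.2 area r 16.28
0.014 130 ell centre in tool mm [-1.65  0.23] dia 34.3 34.7 area r 17.36
0.018 90 ell centre in tool mm [3.17 0.73] dia 26.8 34.2 area r 14.75
0.018 110 ell centre in tool mm [1.18 0.2 ] dia 32.6 33.1 area r 15.78
0.018 130 ell centre in tool mm [1.06 0.25] dia 33.2 33.6 area r 16.81
0.021 90 ell centre in tool mm [5.17 0.68] dia 26.1 33.4 area r 14.39
0.021 110 ell centre in tool mm [3.21 0.2 ] dia 31.8 32.3 area r 15.4
0.021 130 ell centre in tool mm [3.08 0.24] dia 32.4 32.8 area r 16.41
```

```bash
python3 - <<'E'
from h import *
o,M=st();c=cam('wrist',o);g=cv2.cvtColor(cv2.imread('pics/w9.png'),cv2.COLOR_BGR2GRAY)
ys=np.arange(-15,15.1,.5)
for x in (40,45,50,55,60,-40,-45,-50,-55,-60):
    P=o['eef_pos']+np.array([M@[x/1000,y/1000,-.0225] for y in ys])
    p=proj('wrist',P,c).astype(np.float32)
    v=cv2.remap(g,p[:,:1],p[:,1:],cv2.INTER_LINEAR)[:,0]
    e=ys[v>140];print(x,p[30].round(),len(e)/2,e.mean() if len(e) else None,v[::6])
plan([.5957,-.0493,.148],136.8)
E
```

```text
t 14.2 p [0.5307 0.2355 0.1482] yawx 136.74 F [-0.4 -0.1 -1. ] M [ 0.04 -0.01 -0.  ] w 0.0656 g 67.5 j [0.42 0.45 0.08 1.2  0.   1.17]
40 [318. 208.] 9.0 -0.25 [ 78  82 118 115 203 218 201 100 112 101  87]
45 [318. 195.] 9.0 -0.25 [ 77  79 111 114 207 219 201  80  86  85  84]
50 [318. 182.] 9.0 -0.25 [116 109 111 110 209 220 200  92  84  83  98]
55 [318. 169.] 9.0 -0.25 [117 117 117 108 211 222 200 118  88  82 116]
60 [318. 155.] 9.0 -0.25 [114 114 118 110 221 227 219 115  94  81 114]
-40 [318. 373.] 0.0 None [115 112 112 113 124 137 133 112 110 112 111]
-45 [318. 381.] 0.0 None [ 31  33  34  48 113 135 129  54  33  33  33]
-50 [318. 390.] 0.0 None [28 29 29 29 31 29 30 30 30 30 29]
-55 [318. 397.] 0.0 None [30 31 30 30 30 30 29 31 30 31 29]
-60 [318. 405.] 0.0 None [0 0 0 0 0 0 0 0 0 0 0]
t 14.2 p [0.5307 0.2355 0.1482] yawx 136.74 F [-0.4 -0.1 -1. ] M [ 0.04 -0.01 -0.  ] w 0.0656 g 67.5 j [0.42 0.45 0.08 1.2  0.   1.17]
SHIFT [-2.426e+01 -1.629e+01  2.000e-02] TWIST -0.001
```

Call:
send_rows(motion="0 -4 -2.7 -0.5 0; 0 -8 -5.4 -0.5 0; 0 -12 -8.1 -0.5 0; 0 -16 -10.8 -0.5 0; 0 -19.5 -13.1 -0.5 0")

```text
clock: 14.7
eef_pos: [0.5831, 0.0042, 0.1535]
tool_rot: [0.369, 0.929, -0.0, 0.0]
ft_force: [0.4, 0.4, -1.9]
grip_width: 0.0654
grasp_force: 67.5
```

Call:
send_rows(motion="0 -3 -2 0.5 0; 0 -4.8 -3.2 0.5 0; 0 -4.8 -3.2 0.5 0; 0 -4.8 -3.2 2 0; 0 -4.8 -3.2 4 0")

```text
clock: 15.2
eef_pos: [0.5969, -0.0493, 0.1143]
tool_rot: [0.369, 0.93, 0.001, 0.002]
ft_force: [-0.1, -0.0, -1.4]
grip_width: 0.0653
grasp_force: 67.5
```

Call:
send_rows(motion="0 0 0 0 0; 0 0 0 0 0; 0 0 0 0 0; 0 0 0 0 0")

```text
clock: 15.6
eef_pos: [0.5966, -0.0494, 0.1146]
tool_rot: [0.369, 0.93, 0.0, 0.001]
ft_force: [0.1, -0.4, -1.9]
grip_width: 0.0659
grasp_force: 67.5
```

```bash
python3 - <<'E'
from h import *
plan([.5961,-.0496,.097],136.8)
E
```

```text
t 15.6 p [ 0.5966 -0.0494  0.1146] yawx 136.73 F [ 0.1 -0.4 -1.9] M [-0.04 -0.06  0.01] w 0.0659 g 67.5 j [-0.08  0.5   0.08  1.15  0.    0.67]
SHIFT [ 0.03 -0.05  1.76] TWIST -0.001
```

Call:
send_rows(motion="0 0.03 -0.05 0.5 0; 0 0.03 -0.05 1 0; 0 0.03 -0.05 1.4 0; 0 0.03 -0.05 1.8 0; 0 0.03 -0.05 1.9 0")

```text
clock: 16.1
eef_pos: [0.5949, -0.0499, 0.0935]
tool_rot: [0.369, 0.929, -0.0, -0.0]
ft_force: [0.3, 0.3, -1.0]
grip_width: 0.0654
grasp_force: 67.5
```

Call:
send_rows(motion="0 0 0 0.2 0; 0 0 0 0.4 0; 0 0 0 0.4 0; 0 0 0 0.4 0")

```text
clock: 16.5
eef_pos: [0.5952, -0.0499, 0.0903]
tool_rot: [0.369, 0.929, -0.0, -0.0]
ft_force: [0.4, 0.1, -2.5]
grip_width: 0.0659
grasp_force: 67.5
```

```bash
python3 - <<'E'
from h import *
plan([.5961,-.0496,.084],136.8)
E
```

```text
t 16.5 p [ 0.5952 -0.0499  0.0903] yawx 136.69 F [ 0.4  0.1 -2.5] M [ 0.08 -0.02  0.02] w 0.0659 g 67.5 j [-0.08  0.52  0.04  1.09  0.    0.67]
SHIFT [-0.05  0.09  0.63] TWIST -0.002
```

Call:
send_rows(motion="0 -0.05 0.08 0.1 0; 0 -0.05 0.08 0.2 0; 0 -0.05 0.08 0.35 0; 0 -0.05 0.08 0.45 0; 0 -0.05 0.08 0.45 0")

```text
clock: 17.0
eef_pos: [0.5959, -0.0496, 0.0855]
tool_rot: [0.369, 0.929, -0.0, -0.0]
ft_force: [-0.1, -0.3, -2.2]
grip_width: 0.0654
grasp_force: 67.5
```

Call:
send_rows(motion="0 0 0 0.1 0; 0 0 0 0.2 0; 0 0 0 0.2 0; 0 0 0 0.2 0")

```text
clock: 17.4
eef_pos: [0.5962, -0.0497, 0.0842]
tool_rot: [0.369, 0.929, 0.0, 0.0]
ft_force: [-1.7, 0.9, 0.7]
grip_width: 0.0657
grasp_force: 67.7
```

The ring has dropped in (z 0.084, on the strainer). I start it clockwise gently.

Call:
send_rows(motion="0 0 0 -0.05 0.09; 0 0 0 -0.05 0.18; 0 0 0 -0.05 0.27; 0 0 0 -0.05 0.36; 0 0 0 -0.05 0.45")

```text
clock: 17.9
eef_pos: [0.5962, -0.0495, 0.0842]
tool_rot: [0.568, 0.823, 0.0, 0.0]
ft_force: [0.8, 0.7, -1.4]
grip_width: 0.0657
grasp_force: 67.6
```

```bash
python3 - <<'E'
from h import *
st()
E
```

```text
t 17.9 p [ 0.5962 -0.0495  0.0842] yawx 110.71 F [ 0.8  0.7 -1.4] M [ 0.09 -0.03 -0.01] w 0.0657 g 67.6 j [-0.08  0.53  0.04  1.08  0.    1.13]
```

Call:
send_rows(motion="-1 0 0 0 0; -1 0 0 0 0; -1 0 0 0 0; -1 0 0 -1.5 0; -1 0 0 -3 0")

```text
clock: 18.4
eef_pos: [0.5956, -0.0496, 0.1141]
tool_rot: [0.567, 0.824, -0.0, -0.001]
ft_force: [0.5, 0.0, -0.2]
grip_width: 0.0851
grasp_force: 0.0
```

Call:
send_rows(motion="-1 0 0 -0.5 -0.14; -1 0 0 -0.5 -0.28; -1 0 0 -0.5 -0.42; -1 0 0 -0.5 -0.56; -1 0 0 -0.5 -0.7")

```text
clock: 18.9
eef_pos: [0.5962, -0.0497, 0.1194]
tool_rot: [0.247, 0.969, 0.0, 0.0]
ft_force: [0.4, -0.6, 0.1]
grip_width: 0.0854
grasp_force: 0.0
```

Call:
send_rows(motion="-1 0 0 0 -0.14; -1 0 0 0 -0.28; -1 0 0 0 -0.42; -1 0 0 0 -0.56; -1 0 0 0 -0.7")

```text
clock: 19.4
eef_pos: [0.5962, -0.0497, 0.1194]
tool_rot: [-0.1, 0.995, -0.0, 0.0]
ft_force: [-0.1, -0.4, -0.7]
grip_width: 0.0853
grasp_force: 0.0
```

Call:
send_rows(motion="-1 0 0 0 -0.14; -1 0 0 0 -0.28; -1 0 0 0 -0.42; -1 0 0 0 -0.56; -1 0 0 0 -0.66")

```text
clock: 19.9
eef_pos: [0.5962, -0.0497, 0.1194]
tool_rot: [-0.417, 0.909, -0.0, 0.0]
ft_force: [-0.9, 0.1, -0.7]
grip_width: 0.0854
grasp_force: 0.0
```

```bash
cat > wing.py <<'E'
from h import *
import sys
# wing azimuth about the pot axis, from wing-top samples (z .1075) and flange/knob check, in the wrist view
def wings(fn,o,m=(.5957,-.0493),z=.1075):
    c=cam('wrist',o);g=cv2.cvtColor(cv2.imread('pics/'+fn),cv2.COLOR_BGR2GRAY)
    A=np.arange(0,360,1.);out=[]
    for r in (.042,.048,.054,.059):
        P=np.c_[m[0]+r*np.cos(np.radians(A)),m[1]+r*np.sin(np.radians(A)),np.full(360,z)]
        p=proj('wrist',P,c).astype(np.float32)
        out.append(cv2.remap(g,p[:,:1],p[:,1:],cv2.INTER_LINEAR,borderValue=0)[:,0])
    v=np.min(out,0);k=A[v>170]
    print('bright azimuths',k.astype(int).tolist())
if __name__=='__main__':
    o,M=st();snap('wrist',sys.argv[1]);wings(sys.argv[1],o);plan([.5957,-.0493,.080])
E
python3 wing.py w10.png
```

```text
t 19.9 p [ 0.5962 -0.0497  0.1194] yawx -130.73 F [-0.9  0.1 -0.7] M [ 0.02 -0.   -0.02] w 0.0854 g 0.0 j [-0.08  0.5   0.09  1.16 -0.   -0.94]
bright azimuths []
t 19.95 p [ 0.5962 -0.0497  0.1194] yawx -130.62 F [-0.1 -0.4 -0. ] M [-0.02 -0.02  0.05] w 0.0853 g 0.0 j [-0.08  0.5   0.09  1.16 -0.   -0.94]
SHIFT [0.   0.06 3.94] TWIST 0
```

Call:
send_rows(motion="-1 0 0.05 1 0; -1 0 0.05 2 0; -1 0 0.05 3 0; -1 0 0.05 3.7 0; -1 0 0.05 3.9 0")

```text
clock: 20.45
eef_pos: [0.5947, -0.0492, 0.0785]
tool_rot: [-0.414, 0.91, 0.001, -0.001]
ft_force: [0.3, 0.0, -0.2]
grip_width: 0.0855
grasp_force: 0.0
```

Call:
send_rows(motion="-1 0 0 0 0.05; -1 0 0 0 0.1; -1 0 0 0 0.15; -1 0 0 0 0.2; -1 0 0 0 0.2")

```text
clock: 20.95
eef_pos: [0.5959, -0.0493, 0.0803]
tool_rot: [-0.321, 0.947, -0.0, 0.0]
ft_force: [-0.1, -1.1, 1.4]
grip_width: 0.0851
grasp_force: 0.0
```

```bash
python3 -c "from h import *;st()"
```

```text
t 20.95 p [ 0.5959 -0.0493  0.0803] yawx -142.52 F [-0.1 -1.1  1.4] M [ 0.01 -0.03  0.05] w 0.0851 g 0.0 j [-0.08  0.53  0.03  1.07  0.   -0.74]
```

Call:
send_rows(motion="-1 0 0 0 0.06; -1 0 0 0 0.12; -1 0 0 0 0.18; -1 0 0 0 0.24; -1 0 0 0 0.3")

```text
clock: 21.45
eef_pos: [0.5959, -0.0493, 0.0804]
tool_rot: [-0.176, 0.984, -0.0, 0.0]
ft_force: [-0.1, 0.2, -0.5]
grip_width: 0.0857
grasp_force: 0.2
```

```bash
python3 -c "from h import *;st()"
```

```text
t 21.45 p [ 0.5959 -0.0493  0.0804] yawx -159.78 F [-0.1  0.2 -0.5] M [-0.02  0.    0.01] w 0.0857 g 0.2 j [-0.08  0.53  0.03  1.07 -0.   -0.44]
```

Call:
send_rows(motion="-1 0 0 0 0.04; -1 0 0 0 0.08; -1 0 0 0 0.12; -1 0 0 0 0.12")

```text
clock: 21.85
eef_pos: [0.5958, -0.0493, 0.0804]
tool_rot: [-0.117, 0.993, -0.0, 0.0]
ft_force: [-0.5, 0.0, -0.2]
grip_width: 0.0855
grasp_force: 0.0
```

```bash
python3 -c "from h import *;st()"
```

```text
t 21.85 p [ 0.5958 -0.0493  0.0804] yawx -166.53 F [-0.5  0.  -0.2] M [ 0.03  0.04 -0.02] w 0.0855 g 0.0 j [-0.08  0.53  0.03  1.07 -0.   -0.32]
```

Call:
send_rows(motion="-1 0 0 0 0.03; -1 0 0 0 0.06; -1 0 0 0 0.06")

```text
clock: 22.15
eef_pos: [0.5958, -0.0493, 0.0804]
tool_rot: [-0.087, 0.996, -0.0, 0.0]
ft_force: [-0.1, 0.1, -0.6]
grip_width: 0.0856
grasp_force: 0.0
```

```bash
python3 -c "
from h import *
o,M=st();snap('wrist','w11.png')
m=np.array([.5957,-.0493]);c=cam('wrist',o);g=cv2.cvtColor(cv2.imread('pics/w11.png'),cv2.COLOR_BGR2GRAY)
A=np.arange(0,360,4.)
for r,z in ((.040,.1075),(.05,.1075),(.058,.1075),(.025,.102)):
    P=np.c_[m[0]+r*np.cos(np.radians(A)),m[1]+r*np.sin(np.radians(A)),np.full(90,z)]
    p=proj('wrist',P,c).astype(np.float32);v=cv2.remap(g,p[:,:1],p[:,1:],1,borderValue=0)[:,0];print(r,dict(zip(A.astype(int).tolist(),v.tolist())))
"
```

```text
t 22.15 p [ 0.5958 -0.0493  0.0804] yawx -170.02 F [-0.1  0.1 -0.6] M [-0.04  0.01  0.03] w 0.0856 g 0.0 j [-0.08  0.53  0.03  1.07 -0.   -0.26]
0.04 {0: 80, 4: 109, 8: 188, 12: 191, 16: 183, 20: 182, 24: 74, 28: 58, 32: 116, 36: 122, 40: 122, 44: 122, 48: 121, 52: 121, 56: 122, 60: 121, 64: 121, 68: 120, 72: 125, 76: 150, 80: 164, 84: 144, 88: 113, 92: 95, 96: 39, 100: 40, 104: 39, 108: 41, 112: 40, 116: 41, 120: 129, 124: 124, 128: 124, 132: 122, 136: 87, 140: 88, 144: 88, 148: 146, 152: 181, 156: 198, 160: 199, 164: 114, 168: 101, 172: 103, 176: 103, 180: 103, 184: 101, 188: 101, 192: 103, 196: 101, 200: 101, 204: 100, 208: 101, 212: 99, 216: 110, 220: 164, 224: 179, 228: 157, 232: 150, 236: 79, 240: 94, 244: 97, 248: 98, 252: 142, 256: 158, 260: 153, 264: 43, 268: 42, 272: 41, 276: 39, 280: 40, 284: 39, 288: 117, 292: 123, 296: 121, 300: 85, 304: 83, 308: 113, 312: 193, 316: 93, 320: 164, 324: 185, 328: 147, 332: 114, 336: 117, 340: 112, 344: 114, 348: 109, 352: 52, 356: 58}
0.05 {0: 39, 4: 38, 8: 39, 12: 39, 16: 39, 20: 40, 24: 41, 28: 42, 32: 42, 36: 42, 40: 46, 44: 231, 48: 23
[... 1740 characters left out ...]
 151, 80: 151, 84: 149, 88: 152, 92: 152, 96: 150, 100: 152, 104: 152, 108: 154, 112: 153, 116: 153, 120: 156, 124: 156, 128: 155, 132: 157, 136: 159, 140: 173, 144: 171, 148: 170, 152: 170, 156: 172, 160: 172, 164: 173, 168: 161, 172: 162, 176: 173, 180: 173, 184: 173, 188: 158, 192: 158, 196: 160, 200: 163, 204: 162, 208: 160, 212: 161, 216: 162, 220: 160, 224: 159, 228: 156, 232: 155, 236: 156, 240: 153, 244: 155, 248: 158, 252: 153, 256: 154, 260: 157, 264: 154, 268: 152, 272: 154, 276: 155, 280: 152, 284: 116, 288: 144, 292: 151, 296: 149, 300: 149, 304: 150, 308: 151, 312: 149, 316: 150, 320: 153, 324: 151, 328: 151, 332: 152, 336: 152, 340: 152, 344: 152, 348: 152, 352: 152, 356: 151}
```

The flange bars read 48/168/286°, so the ring has turned about 59° and is following the fingers. I continue in small steps.

Call:
send_rows(motion="-1 0 0 0 0.03; -1 0 0 0 0.05; -1 0 0 0 0.05")

```text
clock: 22.5
eef_pos: [0.5957, -0.0493, 0.0803]
tool_rot: [-0.062, 0.998, 0.0, 0.0]
ft_force: [0.3, -0.3, 0.0]
grip_width: 0.085
grasp_force: 0.0
```

```bash
python3 -c "from h import *;st()"
```

```text
t 22.5 p [ 0.5957 -0.0493  0.0803] yawx -172.91 F [ 0.3 -0.3  0. ] M [ 0.   -0.02  0.03] w 0.085 g 0.0 j [-0.08  0.53  0.03  1.07  0.   -0.21]
```

Call:
send_rows(motion="-1 0 0 0 0.03; -1 0 0 0 0.05; -1 0 0 0 0.05")

```text
clock: 22.8
eef_pos: [0.5958, -0.0492, 0.0803]
tool_rot: [-0.037, 0.999, 0.0, 0.0]
ft_force: [-0.1, 0.7, -0.2]
grip_width: 0.0854
grasp_force: 0.8
```

```bash
python3 -c "from h import *;st()"
```

```text
t 22.8 p [ 0.5958 -0.0492  0.0803] yawx -175.77 F [-0.1  0.7 -0.2] M [ 0.11 -0.03  0.04] w 0.0854 g 0.8 j [-0.08  0.53  0.03  1.07  0.   -0.16]
```

Call:
send_rows(motion="-1 0 0 0 0.02; -1 0 0 0 0.04; -1 0 0 0 0.04")

```text
clock: 23.1
eef_pos: [0.5958, -0.0492, 0.0802]
tool_rot: [-0.017, 1.0, 0.0, -0.0]
ft_force: [0.7, 1.1, -1.4]
grip_width: 0.0854
grasp_force: 2.5
```

```bash
python3 -c "from h import *;st();vision.camera('side');st();vision.camera('side');st()" | cut -d j -f1
```

```text
t 23.1 p [ 0.5958 -0.0492  0.0802] yawx -178.06 F [ 0.7  1.1 -1.4] M [ 0.09 -0.16  0.24] w 0.0854 g 2.5 
t 23.15 p [ 0.5957 -0.0492  0.0802] yawx -178.03 F [ 1.   0.9 -1.5] M [ 0.11 -0.16  0.19] w 0.0853 g 2.3 
t 23.2 p [ 0.5958 -0.0492  0.0802] yawx -178.04 F [ 0.   1.5 -1.8] M [ 0.12 -0.19  0.18] w 0.0853 g 2.3
```

Call:
send_rows(motion="-1 0 0 0 0.01; -1 0 0 0 0.02; -1 0 0 0 0.02")

```text
clock: 23.5
eef_pos: [0.5957, -0.0492, 0.0802]
tool_rot: [-0.007, 1.0, 0.0, -0.0]
ft_force: [1.4, 0.6, -2.0]
grip_width: 0.0853
grasp_force: 3.7
```

```bash
python3 -c "from h import *;st();vision.camera('side');st();vision.camera('side');st()" | cut -d j -f1
```

```text
t 23.5 p [ 0.5957 -0.0492  0.0802] yawx -179.19 F [ 1.4  0.6 -2. ] M [ 0.15 -0.24  0.35] w 0.0853 g 3.7 
t 23.55 p [ 0.5957 -0.0492  0.0802] yawx -179.18 F [ 1.7  1.3 -2.3] M [ 0.24 -0.25  0.3 ] w 0.0853 g 3.7 
t 23.6 p [ 0.5957 -0.0492  0.0802] yawx -179.18 F [ 2.1  0.7 -2.2] M [ 0.17 -0.28  0.33] w 0.0853 g 3.7
```

Call:
send_rows(motion="-1 0 0 0 0.006; -1 0 0 0 0.013; -1 0 0 0 0.013")

```text
clock: 23.9
eef_pos: [0.5957, -0.0492, 0.0802]
tool_rot: [-0.001, 1.0, 0.0, -0.0]
ft_force: [1.0, 1.2, -2.0]
grip_width: 0.0854
grasp_force: 4.5
```

```bash
python3 -c "from h import *;st();vision.camera('side');st();vision.camera('side');st()" | cut -d j -f1
```

```text
t 23.9 p [ 0.5957 -0.0492  0.0802] yawx -179.93 F [ 1.   1.2 -2. ] M [ 0.15 -0.31  0.45] w 0.0854 g 4.5 
t 23.95 p [ 0.5957 -0.0492  0.0802] yawx -179.93 F [ 1.8  1.3 -3.3] M [ 0.22 -0.33  0.42] w 0.0858 g 4.5 
t 24.0 p [ 0.5957 -0.0492  0.0802] yawx -179.92 F [ 1.8  0.9 -2.8] M [ 0.2  -0.32  0.4 ] w 0.0855 g 4.5
```

Torque is about 0.42 N·m, roughly 9 N at a wing, so it is snug. I back off, lift and verify.

Call:
send_rows(motion="-1 0 0 0 -0.08; -1 0 0 0 -0.2; -1 0 0 0 -0.3; -1 0 0 -1 -0.3; -1 0 0 -3 -0.3")

```text
clock: 24.5
eef_pos: [0.5942, -0.0496, 0.1097]
tool_rot: [-0.148, 0.989, 0.0, -0.002]
ft_force: [0.3, 0.1, -0.2]
grip_width: 0.0856
grasp_force: 0.0
```

Call:
send_rows(motion="-1 0 0 -3 0; -1 0 0 -6 0; -1 0 0 -6 0; -1 0 0 -6 0; -1 0 0 -6 0")

```text
clock: 25.0
eef_pos: [0.595, -0.0494, 0.1699]
tool_rot: [-0.149, 0.989, 0.0, -0.001]
ft_force: [-0.1, 0.1, -1.4]
grip_width: 0.0852
grasp_force: 0.0
```

```bash
python3 - <<'E'
from h import *
o,M=st();snap('wrist','w12.png')
m=np.array([.5957,-.0493]);c=cam('wrist',o);g=cv2.cvtColor(cv2.imread('pics/w12.png'),cv2.COLOR_BGR2GRAY)
A=np.arange(0,360,3.)
for r,z in ((.05,.1075),(.026,.1015)):
    P=np.c_[m[0]+r*np.cos(np.radians(A)),m[1]+r*np.sin(np.radians(A)),np.full(120,z)]
    p=proj('wrist',P,c).astype(np.float32);v=cv2.remap(g,p[:,:1],p[:,1:],1,borderValue=0)[:,0]
    print(r,' '.join(f'{int(a)}:{x}' for a,x in zip(A,v) if r<.03 and abs(int(x)-np.median(v))>7 or r>.03 and x>170))
for b in boxes_of('wrist','ring')[:2]+boxes_of('wrist','strainer')[:2]: print(b)
print(proj('wrist',[*m,.1],c))
E
```

```text
t 25.0 p [ 0.595  -0.0494  0.1699] yawx -162.82 F [-0.1  0.1 -1.4] M [-0.   -0.    0.01] w 0.0852 g 0.0 j [-0.08  0.46  0.17  1.27 -0.   -0.38]
0.05 159:176 162:205 165:205 168:206 171:207 222:196 225:194 228:194 231:197 234:191 237:194
0.026 9:168 51:170 54:170 57:169 60:168 66:168 69:168 75:151 84:152 87:152 135:172 138:172 141:172 144:173 147:173 150:173 153:173 156:169 168:174 171:175 174:176 177:176 180:176 183:175 186:175 189:175 192:178 195:180 198:179 201:178 204:178 207:178 210:180 213:179 216:178 219:176 222:175 276:138 279:151 282:148
{'rect': [314.8, 215.1, 157.5, 121.9], 'conf': 0.69}
{'rect': [319.6, 217.0, 50.5, 47.2], 'conf': 0.42}
{'rect': [319.7, 215.0, 47.4, 46.4], 'conf': 0.79}
[[317.69514219 216.77212028]]
```

```bash
python3 -c "from h import *;print(workorder.job_done())"
```

```text
the job is handed in; nothing more can be done
None
```

The strainer is seated flat in the middle pot. The winged ring is screwed about 68° clockwise to a snug 9 N or so at the wing, the gripper is clear, and the job was handed in at about 25 s. I used the ten-picture budget before fitting the ring, so its fit was checked from measurements (brightness samples, torque), not by eye.

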